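# Set up the spray bar over the cell flat

## Task

Set up the spray bar over the black cell flat: draw the bar fully out of the little cabinet by its tail, lay it on the bench and let go, then take it again by the rubber sleeve near its balance point. Lower its socket right down onto the standpipe's ball with the tail end of the pipe lying in the saddle, and only then press the latch lever fully down. Leave the cabinet flap shut against its magnet catch, and the other things on the bench where they are.

Things in the scene. Friction and masses are not known exactly. Their poses are not given: they have to be found in the camera images.
- spraybar: Loose spray bar, 0.65 kg, 378 mm long: cast socket at one end, 22 mm round aluminium pipe, three brass nozzles beneath. Origin: centre of the socket's mouth, on the rim plane; x along the pipe to the tail, z up. Pipe axis 27 mm up; end cap (28 dia) at x 300-328, its drain stub reaches the rim plane: the bar stands level on a bench. Starts socket first in the cabinet, some 130 mm of tail out in front.
- socket_seat (a point): On the bar: where the ball's centre lies when the socket is fully home, 21 mm above the mouth on the cup's axis. Axes as the bar's. Cup: 52 mm outside, 62 at the flared rim, 45 high; bore 42 mm, 50 at the mouth, 40 deep. Latch parts reach 50 mm back (-x) from the bar's origin while the lever is up.
- grip_sleeve (a point): On the bar: centre of the black rubber sleeve, 28 mm square and 50 mm long, 115 mm from the origin on the pipe axis; the place to carry the bar by (balance point about 25 mm from it towards the socket). Axes as the bar's.
- tail_grip (a point): On the bar: point on the pipe axis 265 mm from the origin, bare 22 mm pipe 58 mm long between the last nozzle (x = 236) and the end cap (x = 300); this part lies in the saddle afterwards. Axes as the bar's.
- latch (a joint): Latch lever on top of the socket, rad: 0 = pressed fully down (locked, along the pipe), 0.85 = fully up; starts at 0.65 to 0.83, stays where left, about 3 N at its tip moves it. Hinged across the bar at (-20, 0, 54) mm in the bar's frame; it points towards the tail and its tip swings down. Pressed, it slides a shoe under the ball, which keeps the socket on.
- latch_tip (a point): On the lever: top face of its end pad (18 by 24 mm), 66 mm from the hinge. Down, it lies 46 mm tailwards of the origin and 59 mm above the rim plane.
- waterpoint: Steel standpipe with ball, and pipe saddle, both bolted to the bench (fixed). Origin: foot of the standpipe on the bench; x points from the standpipe to the saddle, z up. Foot flange 64 mm dia, pipe 26, narrow neck 18 under the ball. Supply pipe with a stop tap leaves along +y, to 140 mm, under 60 mm high.
- ball (a point): Centre of the ball, 38 mm dia, 99 mm above the bench on the standpipe's axis. With the socket fully home the bar stands with its rim plane 78 mm above the bench.
- saddle (a point): Bottom of the saddle's open-topped cradle, 94 mm above the bench, 265 mm from the standpipe along the waterpoint's x. The channel runs along that x, is 28 mm wide (45 at its flared top, 120 mm above the bench) and 18 mm long. The bar lies level with its pipe in it, its axis 11 mm above this point.
- cabinet: Low wooden cabinet, fixed, 280 deep (x), 134 wide (y), 140 high, without a bottom board, standing on the tiles. Origin: centre of its underside; its open front faces its own -x, front face at x = -140. Inside 110 wide, 128 high.
- flap (a joint): Cabinet flap, rad: 0 = shut, grows as it opens to 2.3; starts at 1.7 to 2.15 and stays where it is left (light friction hinge, under 1 N at its free edge). The catch plate at its free edge meets the magnet in the cabinet at 0.
- flap_hinge (a point): On the flap's upright hinge axis, 67 mm above the bench, at the cabinet's front left corner (x -140, y +67 mm in its frame). Axes turn with the flap, as the cabinet's when shut: -x out of the outer face, -y from hinge to free edge. Panel 130 wide, 12 thick (x -2 to -14 mm here), 3 to 131 mm above the bench; brass knob 22 mm proud at y -116, 100 mm above the bench.
- flap_push (a point): On the flap's outer face, 75 mm from the hinge, 67 mm above the bench; push here to shut it. Axes as flap_hinge.
- flat: Bystander: loose black plastic cell flat, 188 by 148 mm, 52 high, between standpipe and saddle, under where the bar goes. Origin: centre of its underside.
- can: Bystander: aluminium sprinkling can, 136 mm dia, about 200 high, spout to its +x reaching 185 mm. Origin: centre of its underside.
- tamper: Bystander: wooden tamper, plate 90 by 130 by 20 mm with an upright handle to 90 mm. Origin: centre of its underside.
- trowel: Bystander: trowel with copper-toned blade, 300 mm long, lying along its x, under 30 mm high. Origin: on the bench under its middle.

How it is judged (in metres and radians):
On the way, in this order (a step that is already met when the one before it is completed fails the run):
1. the bar is gripped by its tail (within 70 mm of the tail point) (distance between the grasp point and tail_grip below 0.07 m and contact force between the fingers and spraybar above 0.5 N), for 0.1 s.
2. the bar is drawn fully out of the cabinet (mouth centre at least 45 mm clear of the front face), standing on the bench, upright, and let go (x of spraybar in the frame of cabinet below -0.185 m and height (world z) of spraybar below 0.01 m and angle between spraybar's own z axis and vertical below 0.1 rad and contact force between the fingers and spraybar below 0.1 N and linear speed of spraybar below 0.02 m/s), for 0.2 s.
3. the bar, held by its sleeve (within 45 mm of the sleeve's centre) and its lever still up, is lowered so that the socket covers the ball (seat within 10 mm of it) (distance between socket_seat and ball below 0.01 m and contact force between the fingers and spraybar above 0.5 N and value of joint latch above 0.5 rad and distance between the grasp point and grip_sleeve below 0.045 m), for 0.1 s.
4. the socket is home on the ball, the pipe lies in the saddle and the latch lever is pressed down (distance between socket_seat and ball below 0.005 m and horizontal distance between tail_grip and saddle below 0.01 m and z of tail_grip in the frame of waterpoint below 0.111 m and angle between spraybar's own z axis and vertical below 0.12 rad and value of joint latch below 0.06 rad), for 0.2 s.
At the end, for the whole second after the job is handed in: Socket home on the ball (seat within 5 mm), pipe lying in the saddle (tail point within 10 mm of its line, not over 6 mm high), bar within 0.12 rad of upright, lever down (under 0.06 rad), flap shut (under 0.05 rad), bar at rest and let go (all of step 4 and value of joint flap below 0.05 rad and linear speed of spraybar below 0.01 m/s and contact force between the fingers and spraybar below 0.1 N); the robot touches nothing.
It fails at once if the flat is pushed more than 30 mm or tipped (distance of flat from where it was at the start of the episode above 0.03 m or angle between flat's own z axis and vertical above 0.3 rad).
It fails at once if the can is pushed more than 30 mm or tipped (distance of can from where it was at the start of the episode above 0.03 m or angle between can's own z axis and vertical above 0.3 rad).
It fails at once if the tamper is pushed more than 30 mm or tipped (distance of tamper from where it was at the start of the episode above 0.03 m or angle between tamper's own z axis and vertical above 0.3 rad).
It fails at once if the trowel is pushed more than 30 mm or tipped (distance of trowel from where it was at the start of the episode above 0.03 m or angle between trowel's own z axis and vertical above 0.3 rad).
It also fails if it takes over 69 s, if anything falls off the work surface, if the arm or the gripper's body presses on something with over 40 N, if the wrist force passes 120 N, or if a joint passes its speed limit or range.

## Robot

A 6-joint arm with a two-finger parallel gripper is mounted at the origin on the work surface. World frame = base frame: x ahead of the robot, y to its left, z up, the work surface at z = 0. Lengths are in mm, angles in degrees, forces in N, time in s.
With the tool pointing down it reaches from about 375 to 925 mm from the base axis. Payload 5.7 kg.
Tool frame: the origin (TCP) lies between the finger pads; the fingertips stand 14 mm ahead of it and the grasp point (between the pads) lies 5 mm behind it; z points along the fingers, y is the line along which they close (so a half turn about z gives the same grasp; the last joint's range is limited). The gripper opens to 88 mm and grips with 3 to 60 N. Pads are 20 mm wide; open, the fingers measure 115 mm over their backs; the gripper's body (75 mm by 178 mm) begins 61 mm behind the grasp point.
Start: joints at [67.661, 20.558, 86.54, -0, 72.909, -6.595], TCP at [162.806, 577.458, 236.623] pointing down, gripper open.
Joint ranges: [-170.27, 170.27], [-57.76, 135], [12.27, 136.19], [-55.21, 235.2], [11.17, 155.16], [-170.74, 170.74]. Speed limits (degrees/s): [136.94, 136.94, 180, 180, 180, 180].

## Interface

Orientations are given as [roll, pitch, yaw] about the fixed x, y, z axes, in that order (R = Rz(yaw) Ry(pitch) Rx(roll)).
In Python, from plant import ctrl gives the robot as it stands.
- The arm moves only by the shell command python3 -m creep 'ROWS' [OPENING]. ROWS is text: rows parted by semicolons, each of 4 numbers parted by spaces: the shift along the world's x, y, z normalised to -1 to 1, where 1 is 100 mm, then the turn about the world's z normalised to -1 to 1, where 1 is 180 degrees. A call has 1 to 5 rows; each row shifts and turns the commanded pose from where the row before left it; what a row does not reach is not made up. A row lasts 1/10 s, in which the tool goes at most 50 mm and 8.59 degrees, less where a joint would pass 70% of its speed; a pose out of reach is approached as far as the arm can. A call with a number of a shift or a turn outside -1 to 1 is refused whole. A call with a gripper value outside its range is refused whole. OPENING is the opening, from -1 (shut) to 1 (fully open), so that 0 is half open, set as the call begins (- or left out, the last holds). The fingers move at their own pace and stop on an object; the grip force is fixed at half the most. Time passes only in rows, so rows that do not move let the fingers close. It gives the time, the measured TCP pose, the force, the opening and the grip force at its end, in the units of the state.
- ctrl.sense(): the state, without advancing time (a new reading comes with each control period).
- ctrl.capture(name): name is "side" or "top"; returns (picture, depth): 480x640x3 uint8, red, green, blue; 480x640 float32, mm along the optical axis (not along the pixel's ray), 0 where there is no reading.
- ctrl.camera_model(name): a dict with "intrinsics" (3x3 intrinsics, pixels), "k1" (the pictures are not rectified: a ray, as slopes to the right and down, at radius r is drawn at 1 + k1 r^2 times it, then the intrinsics apply), "rvec" (rotation vector, rad) and "tvec" (3), from world to camera coordinates, as OpenCV has them. Camera axes: x right, y down, z forward; pixel columns grow to the right and rows downward; lengths in mm; the calibration is good to about 2 mm. A picture is of the moment at which its call begins. camera_model takes no time and is no camera call.
- ctrl.finish_job(): hands the job in; it is judged then, once.
The state is a dict: "time": time; "qpos": joint angles; "qd": joint speeds; "tau": joint torques, N m; "position": TCP position; "eef_rot": TCP orientation; "wrist_force": force on the tool from outside, world axes, zero at the start; "wrist_torque": the same for the moment, N m; "width": finger opening in mm; "gripper_force": force on a finger pad.
Only numpy, scipy, OpenCV 4.12 (cv2) and the standard library are available. Lean on these libraries where they do the work, as an engineer would, in place of code of your own. Each camera call takes 0.05 s, during which the arm holds its last target. There are 200 camera calls.

## Working session

There is one attempt and no reset: what is moved stays moved. The work goes in short steps, Python scripts to look and compute and a shell command to move; the robot and the scene stay as the last step left them, time stands still between calls to the robot, and variables do not carry over. Pictures are saved under pics/ and viewed, at most 10 in all, crops included, and the job is handed in when it is done.

```bash
mkdir -p pics; ls; cat > h.py <<'E'
import numpy as np,cv2
from plant import ctrl
def cam(n):
    m=ctrl.camera_model(n);K=np.array(m["intrinsics"],float);R=cv2.Rodrigues(np.array(m["rvec"],float))[0];t=np.array(m["tvec"],float).ravel()
    return K,float(m["k1"]),R,t
def rays(n,uv):
    K,k1,R,t=cam(n);uv=np.atleast_2d(np.array(uv,float))
    d=cv2.undistortPoints(uv[:,None],K,np.array([k1,0,0,0.]))[:,0]
    return -R.T@t,np.c_[d,np.ones(len(d))]@R
def onz(n,uv,z):
    c,d=rays(n,uv);z=np.asarray(z,float);return c+d*((z-c[2])/d[:,2])[:,None]
def cloud(n,depth,uv):
    c,d=rays(n,uv);uv=np.atleast_2d(np.array(uv)).astype(int);return c+d*depth[uv[:,1],uv[:,0]][:,None]
def proj(n,P):
    K,k1,R,t=cam(n);return cv2.projectPoints(np.atleast_2d(np.array(P,float)),cv2.Rodrigues(R)[0],t,K,np.array([k1,0,0,0.]))[0][:,0]
E
python3 - <<'E'
from h import *
for n in("top","side"):
    p,d=ctrl.capture(n);cv2.imwrite(f"pics/{n}0.png",p[:,:,::-1]);np.savez(f"{n}0.npz",p=p,d=d)
    K,k1,R,t=cam(n);print(n,-R.T@t,R[2],K[0,0],(d>0).mean())
print(ctrl.sense())
E
```

```text
pics
top [ 329.75956094   96.71157253 1418.87228415] [ 0.14927116 -0.01598355 -0.98866711] 468.1458774626887 0.99591796875
side [ 133.90077041 -289.85660151 1201.66987381] [ 0.33131047  0.30077365 -0.89429782] 444.05637127908165 0.9960221354166666
{'time': 0.1, 'qpos': array([ 6.76606739e+01,  2.05931096e+01,  8.65912586e+01,  1.93221248e-04,
        7.29097502e+01, -6.59538457e+00]), 'qd': array([ 0.09767566, -0.12304766, -0.14220864, -0.04989751, -0.01476456,
       -0.02063683]), 'tau': array([ 7.91739185e-04, -5.16354632e+01, -2.71408653e+01,  6.77321618e-02,
        2.74862233e-02, -5.65559264e-05]), 'position': array([162.58857949, 576.93361608, 235.91105136]), 'eef_rot': array([-1.79906526e+02, -1.09935427e-02,  1.64255993e+02]), 'wrist_force': array([0.03562467, 0.96551047, 0.4590471 ]), 'wrist_torque': array([ 0.01572621,  0.00712115, -0.00966435]), 'gripper_force': 0.0, 'width': 87.87422757875152}
```

View pics/top0.png

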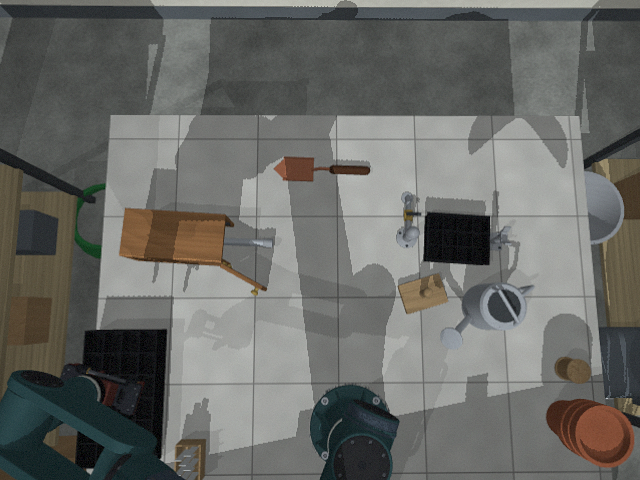

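View pics/side0.png

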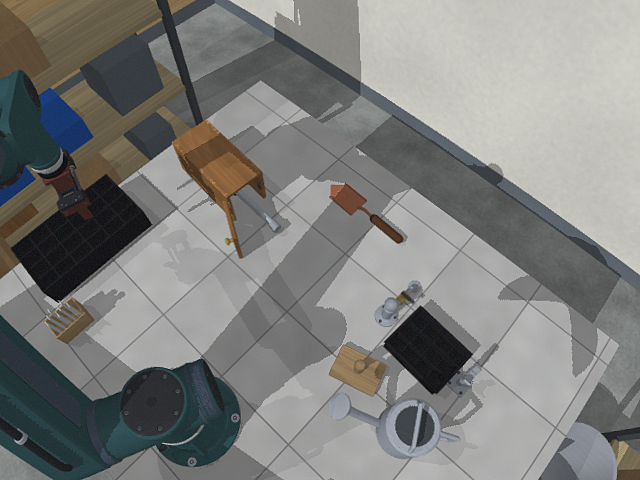

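The top view shows the cabinet at (125–235, 208–265) with its front facing right. The bar's tail ends at about (272,243), and the flap runs from (225,262) to (265,290). The ball is at (405,237), the saddle at (503,237), and the flat lies between them. The trowel is at (320,170), the tamper at (424,293) and the can at (495,307).

```bash
cat > m.py <<'E'
from h import *
def load(n):
    f=np.load(f"{n}0.npz");d=f["d"];v,u=np.mgrid[0:480,0:640];uv=np.c_[u.ravel(),v.ravel()]
    return f["p"],cloud(n,d,uv).reshape(480,640,3)
for n in("top","side"):
    p,C=load(n);x,y,z=C[...,0],C[...,1],C[...,2]
    print(n,"bench z",np.median(z[150:400,280:390]) if n=="top" else np.median(z[270:330,230:300]))
    hsv=cv2.cvtColor(p,cv2.COLOR_RGB2HSV);br=(hsv[...,1]>90)
    def rect(m,lab):
        P=C[m];r=cv2.minAreaRect(P[:,:2].astype(np.float32));print(n,lab,len(P),"z",np.percentile(P[:,2],[5,50,95]).round(1),"c",np.round(r[0],1),"sz",np.round(r[1],1),round(r[2],2),);return P
    reg=(x>450)&(x<850)&(y>150)&(y<800)
    m=reg&(z>134)&(z<147)&br&(y>300); m=cv2.erode(m.astype(np.uint8),np.ones((2,2)))>0
    P=rect(m,"cab");r=cv2.minAreaRect(P[:,:2].astype(np.float32));print(cv2.boxPoints(r).round(0).tolist())
    m=reg&(z>100)&(z<136)&(y<395)&br
    if m.sum()>5: 
        P=rect(m,"flap");print(cv2.boxPoints(cv2.minAreaRect(P[:,:2].astype(np.float32))).round(0).tolist())
    m=reg&(z>15)&(z<60)&~br&(y<400)&(y>200)&(x>530)
    if m.sum()>5:
        P=rect(m,"bar");print(cv2.boxPoints(cv2.minAreaRect(P[:,:2].astype(np.float32))).round(0).tolist())
    m=(z>104)&(z<125)&(x>500)&(x<800)&(y<0)&(y>-200)&~br
    if m.sum()>5:P=rect(m,"ball")
    m=(z>85)&(z<125)&(x>500)&(x<800)&(y<-300)&(y>-460)
    if m.sum()>5:P=rect(m,"saddle");print(cv2.boxPoints(cv2.minAreaRect(P[:,:2].astype(np.float32))).round(0).tolist())
    p2=cv2.resize(p[200:300,390:530] if n=="top" else p[270:410,360:510],None,fx=4,fy=4,interpolation=cv2.INTER_CUBIC);q=cv2.resize(p[195:300,200:300] if n=="top" else p[150:260,190:300],None,fx=4,fy=4,interpolation=cv2.INTER_CUBIC)
    for nm,i in(("wp",p2),("cb",q)):cv2.imwrite(f"pics/{n}_{nm}.png",i[:,:,::-1])
    a=cv2.imread(f"pics/{n}_wp.png")[:,:560]
    b=cv2.imread(f"pics/{n}_cb.png");b=b[:,:420]
    H=min(a.shape[0],b.shape[0]) if 0 else 400
    print(a.shape,b.shape)
E
python3 m.py
python3 - <<'E'
import cv2,numpy as np
I=[cv2.imread(f"pics/{n}.png") for n in("top_wp","top_cb","side_wp","side_cb")]
I=[cv2.resize(i,(400,300)) for i in I]
cv2.imwrite("pics/mosaic.png",np.vstack([np.hstack(I[:2]),np.hstack(I[2:])]))
E
```

```text
top bench z 0.06318593664411765
top cab 4346 z [135.8 139.8 143.9] c [538.2 490.6] sz [277.3 129.3] 86.17
[[464.0, 357.0], [593.0, 348.0], [612.0, 625.0], [483.0, 633.0]]
top flap 132 z [104.5 132.8 135.8] c [523.9 370.5] sz [148.6  50.7] 2.82
[[448.0, 392.0], [451.0, 342.0], [599.0, 349.0], [597.0, 399.0]]
top bar 252 z [30.1 36.8 42.8] c [564.1 299.2] sz [ 68.1 143. ] 0.02
[[530.0, 371.0], [530.0, 228.0], [598.0, 228.0], [598.0, 371.0]]
top ball 124 z [104.9 112.2 119.2] c [ 550.4 -179.7] sz [35.2 34.8] 85.81
top saddle 141 z [ 89.   96.6 120.9] c [ 538.6 -443.6] sz [21. 52.] 89.3
[[513.0, -454.0], [564.0, -454.0], [565.0, -433.0], [513.0, -433.0]]
(400, 560, 3) (420, 400, 3)
side bench z -0.18410168692435036
side cab 3022 z [136.4 140.  143.6] c [538.1 488.3] sz [281.2 130.8] 86.18
[[463.0, 352.0], [594.0, 344.0], [613.0, 624.0], [482.0, 633.0]]
side flap 151 z [103.9 128.3 135.5] c [521.9 370.3] sz [144.9  54.1] 2.79
[[448.0, 394.0], [451.0, 340.0], [596.0, 347.0], [593.0, 401.0]]
side bar 217 z [29.6 36.  41.5] c [562.7 312.2] sz [174.6  65.1] 89.93
[[530.0, 225.0], [595.0, 225.0], [595.0, 399.0], [530.0, 400.0]]
side ball 148 z [105.5 113.4 119.3] c [ 550.9 -181.6] sz [34.5 34.5] 38.5
side saddle 159 z [ 90.7 100.8 120.5] c [ 539.8 -445. ] sz [18.4 54.1] 88.27
[[512.0, -453.0], [567.0, -455.0], [567.0, -437.0], [513.0, -435.0]]
(560, 560, 3) (440, 420, 3)
```

View pics/mosaic.png

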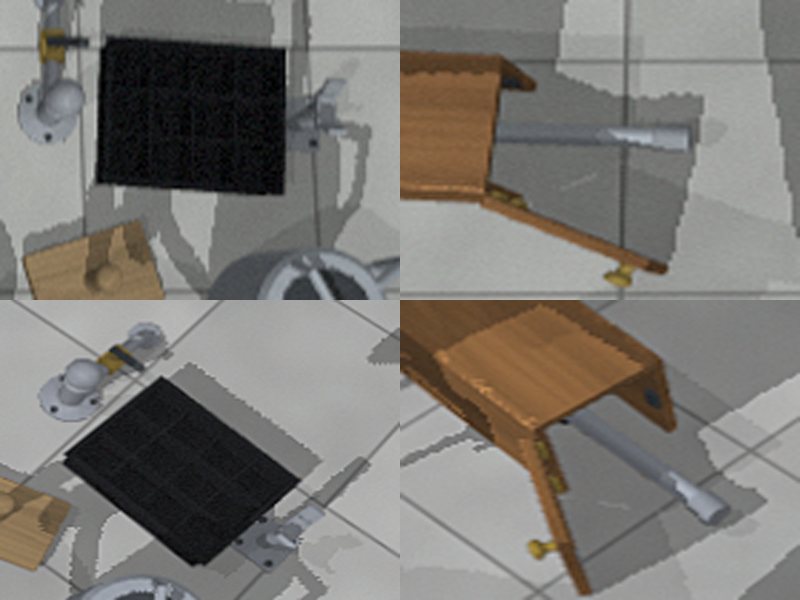

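The mosaic shows the ball just right of the flange, the saddle cradle to the right of the flat, the bar's tail running straight out of the cabinet, and the flap free edge bottom right with its brass knob. Ball to saddle measures 264 mm against the 265 given, and the cabinet measures 279×130. Next I measure the bar axis and the flap.

```bash
cat > m2.py <<'E'
from m import load
from h import *
for n in("top","side"):
    p,C=load(n);x,y,z=C[...,0],C[...,1],C[...,2];s=cv2.cvtColor(p,cv2.COLOR_RGB2HSV)[...,1]
    m=(x>548)&(x<585)&(y>215)&(y<330)&(z>22)&(z<50)
    P=C[m]; ys=np.arange(230,330,12)
    L=[]
    for a in ys:
        q=P[(P[:,1]>=a)&(P[:,1]<a+12)]
        if len(q)>4:L.append([a+6,(np.percentile(q[:,0],3)+np.percentile(q[:,0],97))/2,np.ptp(q[:,0]),q[:,2].max()])
    L=np.round(L,1);print(n,L.tolist(),"end",P[:,1].min(),"fit",np.polyfit(L[:,0],L[:,1],1))
    m=(x>390)&(x<470)&(y>200)&(y<365)&(z>122)&(z<138)&(s>90);P=C[m]
    print(len(P),cv2.boxPoints(cv2.minAreaRect(P[:,:2].astype(np.float32))).round(0).tolist(),cv2.fitLine(P[:,:2].astype(np.float32),2,0,.01,.01).ravel())
    m=(x>250)&(x<500)&(y<-200)&(y>-560)&(z>40);P=C[m];print("can/tamper",P.min(0).round(),P.max(0).round())
    m=(x>500)&(x<800)&(y<-100)&(z>70);P=C[m];print("wp",P.min(0).round(),P.max(0).round())
E
python3 m2.py | grep -v -e ^top.cab -e ^'\[\['|grep -v "sz"
```

```text
top bench z 0.06318593664411765
(400, 560, 3) (420, 400, 3)
side bench z -0.18410168692435036
(560, 560, 3) (440, 420, 3)Traceback (most recent call last):
  File "m2.py", line 11, in <module>
    L=np.round(L,1);print(n,L.tolist(),"end",P[:,1].min(),"fit",np.polyfit(L[:,0],L[:,1],1))
                                             ~~~~~~~~~~^^
    return umr_minimum(a, axis, None, out, keepdims, initial, where)
ValueError: zero-size array to reduction operation minimum which has no identity
```

```bash
sed -i 's/(x>548)&(x<585)/(x>485)\&(x<560)/' m2.py; python3 m2.py | grep -v -e ^top.cab |grep -v "sz"
```

```text
top bench z 0.06318593664411765
[[464.0, 357.0], [593.0, 348.0], [612.0, 625.0], [483.0, 633.0]]
[[448.0, 392.0], [451.0, 342.0], [599.0, 349.0], [597.0, 399.0]]
[[530.0, 371.0], [530.0, 228.0], [598.0, 228.0], [598.0, 371.0]]
[[513.0, -454.0], [564.0, -454.0], [565.0, -433.0], [513.0, -433.0]]
(400, 560, 3) (420, 400, 3)
side bench z -0.18410168692435036
[[463.0, 352.0], [594.0, 344.0], [613.0, 624.0], [482.0, 633.0]]
[[448.0, 394.0], [451.0, 340.0], [596.0, 347.0], [593.0, 401.0]]
[[530.0, 225.0], [595.0, 225.0], [595.0, 399.0], [530.0, 400.0]]
[[512.0, -453.0], [567.0, -455.0], [567.0, -437.0], [513.0, -435.0]]
(560, 560, 3) (440, 420, 3)
top [[236.0, 532.4, 26.9, 45.6], [248.0, 533.0, 24.4, 44.2], [260.0, 532.9, 21.2, 43.9], [272.0, 533.4, 19.2, 40.8], [284.0, 533.4, 18.2, 42.3], [296.0, 535.3, 21.7, 42.0], [308.0, 535.4, 21.3, 42.4], [320.0, 535.4, 20.7, 45.1], [332.0, 536.3, 17.6, 41.3]] end 227.73900155810324 fit [4.12500000e-02 5.22451667e+02]
194 [[385.0, 253.0], [398.0, 245.0], [470.0, 362.0], [457.0, 370.0]] [  0.49865943   0.866798   426.90436    306.10535   ]
can/tamper [ 250. -506.   40.] [ 500. -208.  205.]
wp [ 513. -454.   70.] [ 568. -161.  125.]
side [[236.0, 531.0, 27.5, 44.5], [248.0, 529.8, 28.4, 43.7], [260.0, 530.4, 19.6, 43.9], [272.0, 532.3, 22.3, 40.8], [284.0, 530.3, 19.0, 42.9], [296.0, 532.0, 20.0, 40.8], [308.0, 533.0, 19.4, 41.5], [320.0, 533.7, 20.1, 39.9], [332.0, 533.6, 17.5, 38.8]] end 224.95349848211396 fit [3.75000000e-02 5.21138889e+02]
174 [[381.0, 253.0], [396.0, 243.0], [472.0, 358.0], [457.0, 368.0]] [  0.51436424   0.85757184 428.1916     306.21735   ]
can/tamper [ 250. -509.   40.] [ 500. -209.  206.]
wp [ 513. -455.   71.] [ 568. -162.  124.]
```

```bash
python3 -m creep '0.31 -0.28 0 -0.035; 0.31 -0.28 0 -0.035; 0.31 -0.28 0 -0.035; 0.31 -0.28 0 -0.035; 0.31 -0.28 0 -0.035' 1; python3 -m creep '0.31 -0.28 0 -0.035; 0.31 -0.28 0 -0.035; 0.31 -0.28 0 -0.035; 0.31 -0.28 0 -0.035; 0.31 -0.28 0 -0.035'; python3 -m creep '0.31 -0.28 -0.2 -0.035; 0.28 -0.28 -0.3 -0.04; 0 0 -0.3 0;0 0 0 0;0 0 0 0'
```

```text
time: 0.6
position: [318.5, 436.0, 236.3]
eef_rot: [-180.0, 0.0, 132.5]
wrist_force: [0.7, 0.7, -0.5]
width: 88.0
gripper_force: 0.0
time: 1.1
position: [473.6, 296.0, 236.4]
eef_rot: [-180.0, 0.0, 101.0]
wrist_force: [0.2, 0.3, 0.6]
width: 87.8
gripper_force: 0.0
time: 1.6
position: [530.9, 241.4, 156.3]
eef_rot: [-179.9, 0.0, 87.8]
wrist_force: [0.1, -0.6, 0.5]
width: 87.8
gripper_force: 0.0
```

```bash
python3 -m creep '0 0 -0.4 0;0 0 -0.4 0;0 0 -0.35 0;0 0 -0.18 0;0 0 0 0'; python3 -m creep '0 0 0 0;0 0 0 0;0 0 0 0;0 0 0 0;0 0 0 0' -1;python3 -m creep '0 0 0 0;0 0 0 0;0 0 0 0;0 0 0 0' -1
```

```text
time: 2.1
position: [530.5, 242.2, 22.9]
eef_rot: [-179.9, 0.0, 87.9]
wrist_force: [-1.1, -0.8, 0.3]
width: 87.8
gripper_force: 0.0
time: 2.6
position: [532.2, 241.6, 24.3]
eef_rot: [179.9, -0.0, 87.8]
wrist_force: [1.1, -0.3, 0.4]
width: 51.4
gripper_force: 0.0
time: 3.0
position: [531.9, 241.4, 23.6]
eef_rot: [-180.0, 0.0, 87.8]
wrist_force: [0.8, -1.0, -0.2]
width: 27.6
gripper_force: 30.0
```

```bash
python3 -m creep '-0.004 -0.1 0 0;-0.008 -0.2 0 0;-0.01 -0.25 0 0;-0.01 -0.25 0 0;-0.01 -0.25 0 0'; python3 -m creep '-0.01 -0.25 0 0;-0.01 -0.25 0 0;-0.01 -0.25 0 0;-0.01 -0.25 0 0;-0.01 -0.25 0 0';python3 -m creep '-0.01 -0.25 0 0;-0.006 -0.15 0 0;-0.002 -0.05 0 0;0 0 0 0;0 0 0 0'; python3 - <<'E'
from h import *
for n in("top","side"):
    p,d=ctrl.capture(n);np.savez(f"{n}1.npz",p=p,d=d)
    cv2.imwrite(f"pics/{n}1.png",p[:,:,::-1])
cv2.imwrite("pics/c1.png",cv2.resize(p[120:330,190:400],None,fx=2.8,fy=2.8,interpolation=2)[:,:,::-1])
E
```

```text
time: 3.5
position: [527.4, 135.7, 23.6]
eef_rot: [180.0, -0.0, 87.8]
wrist_force: [0.3, 3.3, -1.1]
width: 27.2
gripper_force: 30.0
time: 4.0
position: [522.0, 10.7, 23.6]
eef_rot: [-180.0, -0.1, 87.7]
wrist_force: [0.3, 4.7, -0.4]
width: 27.5
gripper_force: 30.0
time: 4.5
position: [520.9, -33.9, 23.6]
eef_rot: [180.0, 0.1, 87.8]
wrist_force: [-0.4, -2.8, -0.8]
width: 27.1
gripper_force: 30.0
```

View pics/c1.png

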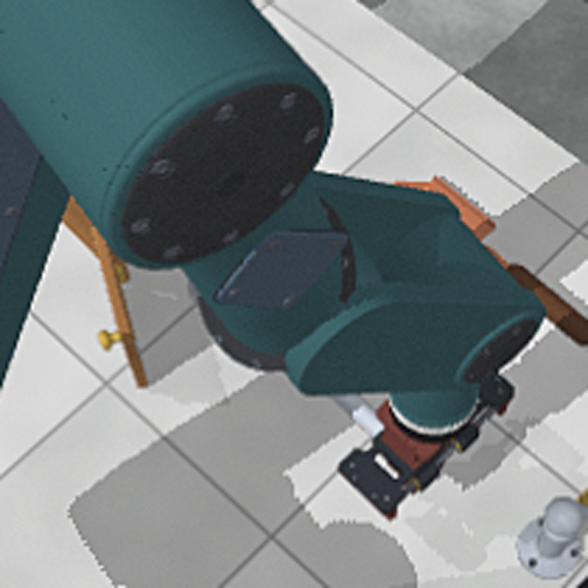

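```bash
python3 -m creep '0 0 0 0;0 0 0 0;0 0 0 0;0 0 0 0' 0.2;  python3 -m creep '0 0 0.15 0;0 0 0.35 0;0 0 0.4 0;0 0 0.4 0;0 -0.4 0.2 0'; python3 -m creep '0 -0.45 0 0;0 -0.45 0 0;0 0 0 0';python3 - <<'E'
from h import *
for n in("top","side"):
    p,d=ctrl.capture(n);np.savez(f"{n}1.npz",p=p,d=d)
    cv2.imwrite(f"pics/{n}2.png",p[:,:,::-1])
    if n=="top":a=cv2.resize(p[190:310,200:360],(400,300))
    else:b=cv2.resize(p[150:300,200:400],(400,300))
    v,u=np.mgrid[0:480,0:640];C=cloud(n,d,np.c_[u.ravel(),v.ravel()]).reshape(480,640,3);x,y,z=C[...,0],C[...,1],C[...,2]
    m=(x>475)&(x<580)&(y>-70)&(y<345)&(z>18)&(z<120);P=C[m];print(n,P.min(0),P.max(0))
    for lo in range(-60,345,15):
        q=P[(P[:,1]>=lo)&(P[:,1]<lo+15)]
        if len(q)>3:print(lo+7,q[:,0].min().round(1),q[:,0].max().round(1),np.percentile(q[:,2],95).round(1))
cv2.imwrite("pics/c2.png",np.hstack([a,b])[:,:,::-1])
E
```

```text
time: 5.0
position: [520.8, -33.2, 23.6]
eef_rot: [-180.0, -0.0, 87.8]
wrist_force: [0.5, 0.6, -0.1]
width: 52.2
gripper_force: 0.0
time: 5.5
position: [522.0, -70.9, 176.9]
eef_rot: [179.8, -0.1, 88.0]
wrist_force: [0.1, -1.3, 0.1]
width: 52.7
gripper_force: 0.0
time: 5.8
position: [521.7, -168.5, 174.3]
eef_rot: [179.9, 0.2, 87.5]
wrist_force: [0.5, 0.3, 0.1]
width: 52.8
gripper_force: 0.0
top [507.86876622 -46.70098806  18.60440406] [558.85772809 325.11040652 107.87372102]
-53 513.5 529.1 43.6
-38 507.9 532.3 44.8
-23 508.1 532.5 42.5
-8 511.4 533.1 40.0
7 511.6 533.4 42.3
22 513.9 533.0 41.0
37 514.5 532.4 40.2
52 513.8 532.9 40.5
67 514.8 536.6 41.4
82 514.8 536.4 41.1
97 515.1 536.3 40.0
112 517.5 536.2 42.2
127 516.9 535.7 39.6
142 514.8 541.7 43.3
157 514.6 541.3 46.3
172 515.0 541.7 44.9
187 516.2 541.5 42.9
202 520.4 539.3 39.2
217 517.9 545.5 42.8
232 516.9 545.4 44.0
247 517.1 544.4 106.6
262 511.3 554.9 96.8
277 508.1 558.9 78.4
292 508.8 558.7 69.7
307 518.1 550.3 65.0
322 528.4 542.3 54.1
side [504.86712949 -49.07628706  24.10250079] [532.76179284 -13.52136115  43.28091875]
-53 504.9 532.0 41.4
-38 506.4 532.8 41.9
-23 506.5 524.7 40.5
```

View pics/c2.png

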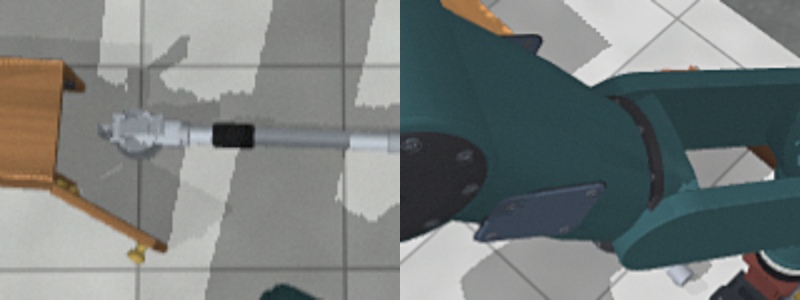

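```bash
python3 -m creep '0.01 0.3 0 0;0.01 0.45 0 0;0.01 0.45 0 0;0.01 0.45 0 0;0.01 0.45 0 0';python3 -m creep '0.01 0.45 0 0;0.01 0.45 0 0;0 0.35 0 0;0 0.11 -0.3 0;0 0 -0.4 0' ;python3 -m creep '0 0 -0.4 0;0 0 -0.3 0;0 0 -0.12 0;0 0 0 0;0 0 0 0'
```

```text
time: 6.4
position: [524.5, 49.8, 173.4]
eef_rot: [-179.9, -0.0, 87.8]
wrist_force: [-0.1, -0.1, -0.3]
width: 52.8
gripper_force: 0.0
time: 6.9
position: [528.4, 186.7, 104.6]
eef_rot: [179.7, -0.1, 88.0]
wrist_force: [-0.1, -1.8, 0.2]
width: 52.6
gripper_force: 0.0
time: 7.4
position: [528.1, 183.1, 22.5]
eef_rot: [180.0, -0.0, 87.8]
wrist_force: [0.4, 0.2, 0.4]
width: 53.0
gripper_force: 0.0
```

```bash
python3 -m creep '0 -0.06 0 0;0 0 0 0;0 0 0 0;0 0 0 0;0 0 0 0' -1;python3 -m creep '0 0 0 0;0 0 0 0;0 0 0.1 0;0 0 0.2 0;0 0 0.3 0';python3 -m creep '0 0 0.3 0;0 0 0.3 0;0 0 0.2 0;0 0 0.1 0;0 0 0 0'; python3 - <<'E'
from h import *
for n in("top","side"):
    p,d=ctrl.capture(n)
    if n=="top":a=cv2.resize(p[190:310,200:360],(400,300))
    else:b=cv2.resize(p[150:300,200:400],(400,300))
    v,u=np.mgrid[0:480,0:640];C=cloud(n,d,np.c_[u.ravel(),v.ravel()]).reshape(480,640,3);x,y,z=C[...,0],C[...,1],C[...,2]
    m=(x>475)&(x<580)&(y>-70)&(y<345)&(z>165)&(z<290)
    P=C[m];print(n)
    for lo in range(-60,345,15):
        q=P[(P[:,1]>=lo)&(P[:,1]<lo+15)]
        if len(q)>3:print(lo+7,q[:,0].min().round(1),q[:,0].max().round(1),np.percentile(q[:,2],[50,95]).round(1))
    if len(P): print(P[:,1].min())
cv2.imwrite("pics/c3.png",np.hstack([a,b])[:,:,::-1])
E
```

```text
time: 7.9
position: [528.9, 176.4, 22.6]
eef_rot: [179.9, -0.0, 87.7]
wrist_force: [0.3, -1.7, 6.2]
width: 27.6
gripper_force: 30.0
time: 8.4
position: [524.8, 175.9, 80.3]
eef_rot: [-179.6, 0.1, 87.8]
wrist_force: [-0.7, -0.1, -7.6]
width: 28.1
gripper_force: 30.0
time: 8.9
position: [527.8, 176.5, 172.4]
eef_rot: [180.0, -0.0, 87.8]
wrist_force: [-0.3, 0.3, -7.7]
width: 27.9
gripper_force: 30.0
top
-38 505.7 532.8 [187.6 193.3]
-23 505.5 532.2 [187.3 193.6]
-8 510.6 530.0 [186.3 190.9]
7 510.8 529.8 [186.1 191.1]
22 510.9 533.3 [185.9 191.5]
37 511.2 532.9 [185.9 191. ]
52 513.1 532.6 [185.6 190. ]
67 513.0 532.6 [186.1 190.1]
82 513.5 532.6 [184.4 188.3]
97 514.0 535.8 [184.8 190.2]
127 516.1 534.7 [186.2 189.8]
142 481.1 540.0 [191.1 262.8]
157 475.3 494.8 [277.9 284.7]
172 481.5 488.1 [281.5 285.5]
187 477.0 488.5 [280.8 287. ]
202 477.1 494.7 [264.4 286.7]
232 514.8 540.0 [190.1 193.6]
247 515.7 537.4 [189.3 192.5]
292 508.2 552.3 [208.9 216.4]
307 515.6 547.3 [208.1 212.8]
322 527.1 538.5 [198.1 203.3]
-45.179901591840036
side
-53 505.4 527.8 [182.  189.1]
-38 502.7 530.8 [186.8 190.9]
-23 503.2 530.7 [185.8 191.2]
-8 506.7 529.3 [183.8 189.2]
7 508.2 528.4 [183.9 188.5]
22 508.1 530.5 [184.5 187.7]
37 509.3 529.3 [183.1 188.2]
52 510.3 531.6 [184.  189.5]
67 511.2 531.7 [183.6 187.6]
82 510.8 532.1 [183.  188.2]
97 511.3 532.8 [184.1 187.6]
112 512.1 532.3 [183.7 187.9]
127 512.0 534.2 [183.5 188. ]
142 477.1 579.6 [252.6 262.4]
157 475.0 579.1 [268.7 287.4]
172 479.1 561.6 [208.6 282.6]
187 476.4 540.5 [276.2 283.2]
202 475.8 487.6 [267.4 283.7]
247 513.2 525.9 [189.4 243.6]
262 506.4 537.7 [191.9 239.4]
277 502.9 540.6 [193.2 227.8]
292 504.5 546.7 [196.  214.9]
307 513.4 543.5 [206.1 209.7]
-48.4936264158473
```

View pics/c3.png

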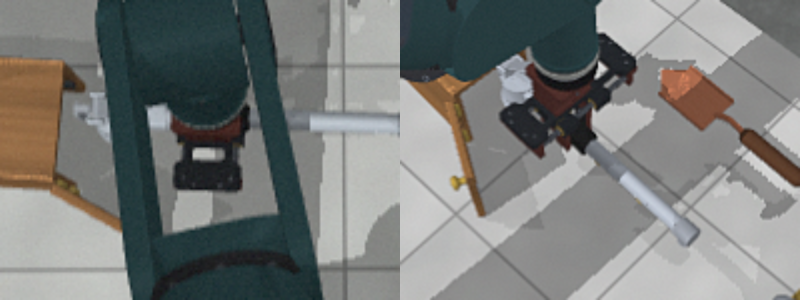

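```bash
python3 -m creep '0.005 -0.1 0.1 0;0.01 -0.2 0.1 0;0.01 -0.3 0 0;0.01 -0.3 0 0;0.01 -0.3 0 0';python3 -m creep '0.015 -0.3 0 0;0.015 -0.3 0 0;0.015 -0.3 0 -0.0017;0.015 -0.3 0 0;0.015 -0.3 0 0' ;python3 -m creep '0.015 -0.3 0 0;0.015 -0.3 0 0;0.015 -0.3 0 0;0.015 -0.3 0 0;0.01 -0.3 0 0'; python3 -m creep '0.01 -0.25 0 0;0 -0.1 0 0;0 -0.06 0 0;0 0 0 0;0 0 0 0'; python3 - <<'E'
from h import *
f=np.load("top0.npz");v,u=np.mgrid[0:480,0:640];P=cloud("top",f["d"],np.c_[u.ravel(),v.ravel()])
q=P[(P[:,2]>140)&(P[:,0]>300)&(P[:,1]<-150)&(P[:,1]>-600)&(P[:,0]<600)];print("can high",q.min(0),q.max(0));q=q[q[:,1]>-340];print(len(q),q.max(0) if len(q) else 0)
for n in("top","side"):
    p,d=ctrl.capture(n)
    if n=="top":a=cv2.resize(p[180:330,370:570],(400,300))
    else:b=cv2.resize(p[260:410,350:550],(400,300))
    C=cloud(n,d,np.c_[u.ravel(),v.ravel()])
    P=C[(C[:,0]>475)&(C[:,0]<610)&(C[:,1]>-540)&(C[:,1]<-120)&(C[:,2]>170)&(C[:,2]<235)];print(n)
    for lo in range(-525,-120,15):
        q=P[(P[:,1]>=lo)&(P[:,1]<lo+15)]
        if len(q)>3:print(lo+7,q[:,0].min().round(1),q[:,0].max().round(1),np.percentile(q[:,2],[50,95]).round(1))
    if len(P): print(P[:,1].min(),P[:,1].max())
cv2.imwrite("pics/c4.png",np.hstack([a,b])[:,:,::-1])
E
```

```text
time: 9.5
position: [531.6, 54.8, 191.1]
eef_rot: [-179.9, 0.0, 87.8]
wrist_force: [-0.3, -0.3, -8.2]
width: 27.8
gripper_force: 30.0
time: 10.0
position: [538.9, -95.3, 191.0]
eef_rot: [-179.9, -0.0, 87.4]
wrist_force: [-0.2, 1.3, -7.4]
width: 27.9
gripper_force: 30.0
time: 10.5
position: [545.8, -245.2, 190.9]
eef_rot: [-179.9, -0.0, 87.4]
wrist_force: [-0.7, -0.3, -7.1]
width: 27.7
gripper_force: 30.0
time: 11.0
position: [547.4, -283.5, 191.3]
eef_rot: [-179.9, -0.1, 87.5]
wrist_force: [0.0, -0.4, -7.9]
width: 27.9
gripper_force: 30.0
can high [ 300.02028769 -479.16687423  140.34346973] [ 404.39580979 -340.56304792  194.54640983]
0 0
top
-443 546.4 550.3 [201.4 203.7]
-428 530.7 549.9 [205.2 208.5]
-413 530.8 550.3 [204.2 207.9]
-398 531.4 553.2 [203.7 208.3]
-383 531.4 552.6 [204.6 209.5]
-368 534.2 543.9 [204.1 209.6]
-278 526.6 569.7 [206.  225.8]
-263 535.3 558.6 [204.7 210.4]
-248 538.7 558.5 [204.2 209.5]
-233 534.2 560.0 [206.6 213.4]
-218 534.9 548.4 [209.1 212.1]
-203 533.3 569.8 [209.1 215.4]
-188 521.9 577.6 [212.3 215.7]
-173 522.2 577.0 [212.9 233.9]
-158 525.5 572.2 [220.  230.8]
-143 541.4 561.6 [217.3 221.7]
-128 548.1 559.2 [198.1 214. ]
-441.4659748809597 -133.98919795077185
side
-503 522.6 552.6 [206.7 210.5]
-488 524.1 551.3 [207.2 210.7]
-473 526.5 548.2 [204.3 208.2]
-458 528.1 550.3 [204.8 208.4]
-443 529.4 550.6 [204.5 207.6]
-428 528.6 549.1 [204.2 209.5]
-413 530.7 553.6 [204.1 208.7]
-398 530.9 553.5 [204.7 208.8]
-383 530.2 551.1 [204.1 208.2]
-368 532.3 554.7 [204.4 208.6]
-353 532.4 555.0 [204.1 208.4]
-338 532.9 555.4 [205.4 207.9]
-323 533.1 553.9 [204.  208.1]
-248 537.2 559.3 [204.3 208.7]
-233 533.3 550.4 [205.4 211.5]
-218 534.9 537.8 [191.1 203.6]
-507.7014908286877 -217.61155301792002
```

View pics/c4.png

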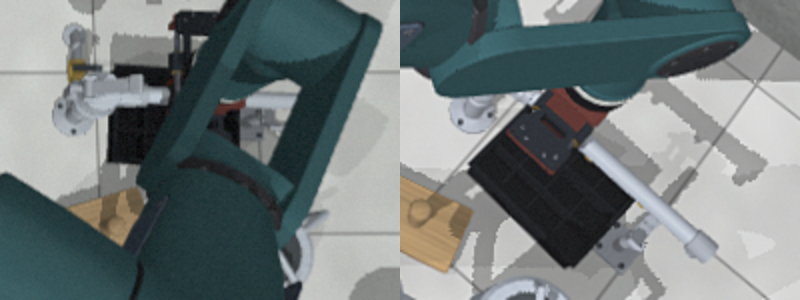

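```bash
python3 -m creep '0.005 -0.015 -0.1 0;0 0 -0.2 0;0 0 -0.15 0;0 0 -0.05 0;0 0 0 0';python3 -m creep '0 0 -0.05 0;0 0 -0.05 0;0 0 -0.05 0;0 0 0 0'
```

```text
time: 11.6
position: [547.7, -285.3, 140.4]
eef_rot: [-179.9, -0.1, 87.5]
wrist_force: [-0.2, -0.3, -6.9]
width: 27.9
gripper_force: 30.0
time: 12.0
position: [547.9, -285.8, 126.0]
eef_rot: [-179.9, -0.0, 87.4]
wrist_force: [-0.0, 1.0, -7.6]
width: 28.1
gripper_force: 30.0
```

```bash
python3 -m creep '0 0 -0.05 0;0 0 -0.05 0;0 0 -0.04 0;0 0 0 0';python3 -m creep '0 0 -0.04 0;0 0 -0.04 0;0 0 -0.02 0;0 0 0 0;0 0 0 0'
```

```text
time: 12.4
position: [547.8, -285.7, 111.8]
eef_rot: [-179.9, -0.0, 87.4]
wrist_force: [0.1, -0.2, -8.0]
width: 27.7
gripper_force: 30.0
time: 12.9
position: [548.4, -286.1, 102.6]
eef_rot: [-180.0, 0.0, 87.4]
wrist_force: [-0.3, -0.7, -7.5]
width: 27.9
gripper_force: 30.0
```

```bash
python3 -m creep '0 0 -0.02 0;0 0 0 0;0 0 0 0';python3 -m creep '0 0 -0.02 0;0 0 0 0;0 0 0 0'
```

```text
time: 13.2
position: [548.4, -286.1, 100.8]
eef_rot: [180.0, 0.0, 87.4]
wrist_force: [-0.1, -0.5, -5.8]
width: 27.9
gripper_force: 30.0
time: 13.5
position: [548.6, -286.2, 100.5]
eef_rot: [179.9, 0.0, 87.5]
wrist_force: [-3.5, 1.0, 7.8]
width: 27.6
gripper_force: 30.0
```

```bash
python3 -m creep '0 0 0 0;0 0 0 0;0 0 0 0;0 0 0 0' 0.2;  python3 -m creep '0 0 0.1 0;0 0 0.3 0;0 0 0.4 0;0 0 0.4 0;0 0 0.1 0'; python3 - <<'E'
from h import *
v,u=np.mgrid[0:480,0:640]
for n in("top","side"):
    p,d=ctrl.capture(n)
    C=cloud(n,d,np.c_[u.ravel(),v.ravel()])
    P=C[(C[:,0]>500)&(C[:,0]<600)&(C[:,1]>-540)&(C[:,1]<-120)&(C[:,2]>98)&(C[:,2]<200)];print(n)
    for lo in range(-525,-120,15):
        q=P[(P[:,1]>=lo)&(P[:,1]<lo+15)]
        if len(q)>3:print(lo+7,q[:,0].min().round(1),q[:,0].max().round(1),np.percentile(q[:,2],[50,95]).round(1))
    if len(P): print(P[:,1].min(),P[:,1].max())
E
```

```text
time: 13.9
position: [548.5, -286.2, 98.7]
eef_rot: [180.0, 0.0, 87.4]
wrist_force: [-0.8, -0.1, -0.2]
width: 52.3
gripper_force: 0.0
time: 14.4
position: [550.7, -287.6, 234.3]
eef_rot: [179.6, 0.3, 87.5]
wrist_force: [-0.3, 0.2, -0.6]
width: 52.5
gripper_force: 0.0
top
-488 528.8 552.2 [117.  120.7]
-473 529.1 549.3 [113.4 119.9]
-458 513.2 564.7 [112.1 120.1]
-443 512.8 565.0 [114.3 120.1]
-428 516.0 562.4 [113.2 118.5]
-413 532.5 552.2 [113.9 117.7]
-398 534.9 551.6 [115.3 119.5]
-308 533.7 560.0 [117.6 122.4]
-293 533.5 562.7 [117.7 122.4]
-278 533.7 563.1 [116.9 122.4]
-263 537.6 558.3 [111.9 117.5]
-248 534.6 563.7 [115.1 120.5]
-233 535.4 563.8 [117.2 121. ]
-218 535.4 565.6 [122.6 181.7]
-203 532.7 573.6 [163.8 177.2]
-188 526.7 576.5 [125.6 160.7]
-173 527.4 577.4 [132.9 147.6]
-158 531.9 571.4 [134.  140.3]
-143 547.4 562.0 [124.4 133.6]
-491.05078307922633 -136.6522425287011
side
-503 525.3 553.6 [116.  120.7]
-488 526.3 551.6 [116.2 120.7]
-473 527.4 553.2 [113.7 118.2]
-458 514.3 566.9 [113.6 118.7]
-443 513.1 566.0 [113.5 120.5]
-428 531.2 552.0 [113.5 119. ]
-413 531.9 552.5 [114.1 118. ]
-398 532.8 553.5 [114.3 118.3]
-383 533.4 553.1 [112.8 117.6]
-368 532.9 555.6 [113.1 118.3]
-353 533.4 554.3 [113.4 117.4]
-338 534.6 555.9 [114.  117.3]
-323 533.8 554.3 [112.4 117.5]
-308 532.2 539.3 [111.7 119. ]
-293 532.6 535.8 [110.8 120.3]
-278 533.0 538.4 [107.4 119.7]
-263 536.8 540.3 [108.9 113.4]
-248 535.6 558.3 [111.5 119. ]
-233 534.1 564.8 [117.2 122.3]
-218 535.6 566.7 [119.4 181.5]
-203 531.4 566.6 [122.2 174.7]
-188 526.0 559.1 [123.1 126.2]
-173 527.2 543.6 [117.6 125.7]
-508.81141688616646 -163.44274863638276
```

```bash
python3 -m creep '0 0.3 0 0;-0.005 0.35 0 0;0 0.1 0 0;0 0 0 0;0 0 -0.15 0' -1;  python3 -m creep '0 0 -0.1 0;0 0 -0.1 0;0 -0.02 -0.08 0;0 -0.03 -0.08 0;0 -0.03 -0.08 0'; python3 -m creep '0 -0.02 -0.08 0;0 -0.03 -0.08 0;0 -0.01 -0.04 0;0 0 0 0'
```

```text
time: 15.0
position: [549.0, -212.2, 214.4]
eef_rot: [179.9, 0.1, 87.5]
wrist_force: [0.1, -1.0, 0.1]
width: 16.2
gripper_force: 0.0
time: 15.5
position: [548.0, -220.3, 169.3]
eef_rot: [180.0, 0.1, 87.4]
wrist_force: [-0.8, -1.5, 2.1]
width: 0.6
gripper_force: 1.4
time: 15.9
position: [546.8, -224.0, 150.6]
eef_rot: [-179.9, -0.1, 87.4]
wrist_force: [-5.6, 4.2, 17.6]
width: 0.5
gripper_force: 9.2
```

```bash
python3 -m creep '0 0 -0.02 0;0 0 0 0;0 0 0 0;0 0 0 0';python3 -m creep '0 0 0.2 0;0 0 0.4 0;0 -0.2 0.4 0;0 -0.3 0.2 0;0 -0.4 0 0'; python3 - <<'E'
from h import *
v,u=np.mgrid[0:480,0:640]
for n in("top","side"):
    p,d=ctrl.capture(n)
    if n=="top":a=cv2.resize(p[190:290,390:520],(390,300))
    else:b=cv2.resize(p[260:410,350:550],(400,300))
    C=cloud(n,d,np.c_[u.ravel(),v.ravel()])
    P=C[(C[:,0]>500)&(C[:,0]<600)&(C[:,1]>-540)&(C[:,1]<-120)&(C[:,2]>98)&(C[:,2]<200)];print(n)
    for lo in range(-525,-120,15):
        q=P[(P[:,1]>=lo)&(P[:,1]<lo+15)]
        if len(q)>3:print(lo+7,q[:,0].min().round(1),q[:,0].max().round(1),np.percentile(q[:,2],[50,95]).round(1))
    if len(P): print(P[:,1].min(),P[:,1].max())
cv2.imwrite("pics/c5.png",np.hstack([a,b])[:,:,::-1])
E
```

```text
time: 16.3
position: [547.1, -224.0, 150.2]
eef_rot: [-180.0, -0.1, 87.5]
wrist_force: [-8.4, 5.2, 27.3]
width: 0.4
gripper_force: 14.1
time: 16.8
position: [549.7, -315.5, 271.2]
eef_rot: [179.7, 0.1, 87.6]
wrist_force: [0.9, -0.7, -0.4]
width: 0.2
gripper_force: 0.0
top
-503 525.8 552.0 [116.  119.8]
-488 525.7 552.5 [115.  120.6]
-473 528.3 549.1 [113.9 117.9]
-458 531.1 557.4 [113.9 120.4]
-443 533.6 548.5 [115.7 120.3]
-428 534.0 542.5 [112.5 113.4]
-353 534.8 555.4 [112.3 116.6]
-338 535.6 554.6 [114.2 119. ]
-323 533.2 558.9 [116.6 121.1]
-308 533.1 559.7 [118.3 121.9]
-293 533.5 559.4 [117.9 122.7]
-278 534.2 563.2 [117.9 121.5]
-263 538.3 557.9 [112.4 117.5]
-248 535.6 559.1 [114.2 120.8]
-233 534.9 562.3 [133.6 138.8]
-218 535.6 566.2 [132.7 138.2]
-203 533.2 573.4 [131.5 137.2]
-188 527.5 577.1 [124.1 134.9]
-173 527.0 577.5 [128.2 137.5]
-158 533.3 571.7 [133.1 139.4]
-143 547.0 560.7 [118.9 133.3]
-508.7394517448463 -145.7471135044456
side
-503 525.6 552.3 [115.3 120. ]
-488 526.2 551.6 [115.4 120.4]
-473 528.7 548.8 [113.9 117.6]
-458 514.3 566.7 [114.3 119.7]
-443 513.2 565.8 [114.3 119.8]
-428 530.7 553.6 [113.6 118.1]
-413 531.5 553.3 [113.6 117.6]
-398 532.0 552.5 [113.6 117.4]
-383 533.2 551.7 [114.2 118.2]
-368 532.8 554.5 [112.8 118.8]
-353 534.0 552.9 [114.3 118.8]
-338 533.4 554.1 [113.9 117.7]
-323 533.0 554.5 [116.3 121.1]
-308 532.1 553.0 [117.4 122.1]
-293 532.2 556.1 [117.2 121.2]
-278 532.1 562.1 [116.8 121.4]
-263 537.6 558.9 [113.2 116.3]
-248 533.3 563.4 [113.9 120.6]
-233 533.8 562.7 [121.2 138.1]
-218 535.7 552.9 [119.7 137.8]
-203 531.4 544.1 [108.9 119. ]
-188 526.4 531.9 [105.2 111.3]
-508.937957198297 -179.85850743038816
```

View pics/c5.png

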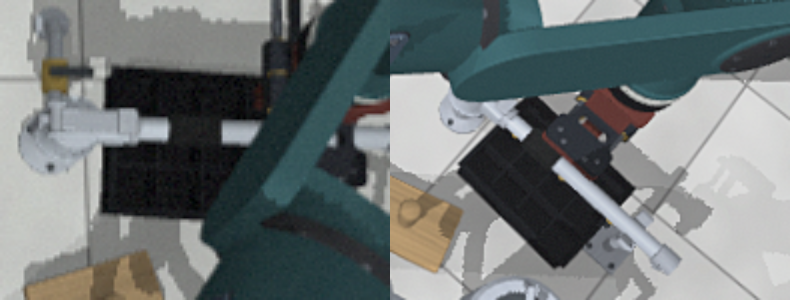

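```bash
python3 -m creep '-0.05 0.2 0 0;-0.11 0.42 0 0;-0.11 0.42 0 0;-0.11 0.42 0 0;-0.11 0.42 0 0'; python3 -m creep '-0.11 0.42 0 0;-0.11 0.42 0 0;-0.11 0.42 0 0;-0.11 0.42 0 0;-0.11 0.42 0 0';python3 -m creep '-0.11 0.42 0 0;-0.11 0.42 0 0;-0.11 0.42 0 0;-0.11 0.42 0 0;-0.11 0.42 0 0';python3 -m creep '-0.05 0.2 0 0;0 0 0 0'; python3 - <<'E'
import numpy as np
H=np.array([461.8,354.4])
for a in [-120.5]+list(np.arange(-110,0,12.0))+[-3.9]:
    f=np.radians(a);u=np.array([np.cos(f),np.sin(f)]);n=np.array([u[1],-u[0]])
    print(a,(H+75*u+(14+13.5*abs(n[0])+10*abs(n[1]))*n).round(1))
E
```

```text
time: 17.4
position: [497.3, -124.4, 266.3]
eef_rot: [-179.9, -0.1, 87.4]
wrist_force: [1.1, 0.8, 0.7]
width: 0.5
gripper_force: 0.0
time: 17.9
position: [441.9, 85.2, 266.7]
eef_rot: [-179.9, -0.0, 87.4]
wrist_force: [1.3, 0.1, 0.1]
width: 0.7
gripper_force: 0.0
time: 18.4
position: [386.6, 294.8, 266.6]
eef_rot: [-179.9, 0.0, 87.5]
wrist_force: [1.3, -0.6, -0.0]
width: 0.5
gripper_force: 0.0
time: 18.6
position: [381.7, 315.4, 266.5]
eef_rot: [-179.9, -0.0, 87.7]
wrist_force: [-0.1, -0.1, -0.2]
width: 0.7
gripper_force: 0.0
-120.5 [397.3 305.4]
-110.0 [407.9 294.2]
-98.0 [422.9 284.1]
-86.0 [438.9 277.6]
-74.0 [453.9 274.1]
-62.0 [470.  273.8]
-50.0 [486.4 277.2]
-38.0 [502.3 284.4]
-26.0 [516.5 295.5]
-14.0 [528.  310.1]
-2.0 [535.9 327.3]
-3.9 [534.9 324.5]
```

```bash
python3 -m creep '0 0 -0.4 0;0 0 -0.45 0;0 0 -0.45 0;0 0 -0.37 0;0 0 0 0'; python3 -m creep '0.08 -0.05 0 0;0.07 -0.05 0 0;0.06 -0.06 0 0;0.06 -0.05 0 0;0 0 0 0';python3 -m creep '0.07 -0.05 0 0;0.08 -0.05 0 0;0.08 -0.03 0 0;0.08 -0.03 0 0;0 0 0 0'; python3 -m creep '0.08 -0.02 0 0;0.07 -0.02 0 0;0.08 0 0 0;0.08 0 0 0;0 0 0 0'
```

```text
time: 19.1
position: [379.7, 309.7, 96.2]
eef_rot: [-179.5, 0.4, 87.4]
wrist_force: [-1.2, -0.2, 0.3]
width: 0.9
gripper_force: 0.0
time: 19.6
position: [412.6, 291.6, 101.7]
eef_rot: [179.9, -0.1, 87.4]
wrist_force: [-0.3, 0.1, -1.0]
width: 0.5
gripper_force: 0.0
time: 20.1
position: [443.5, 275.8, 100.6]
eef_rot: [179.9, -0.0, 87.4]
wrist_force: [-0.3, 0.3, 0.1]
width: 0.5
gripper_force: 0.0
time: 20.6
position: [474.7, 272.2, 100.8]
eef_rot: [179.9, -0.0, 87.4]
wrist_force: [-0.9, 0.3, -0.1]
width: 0.2
gripper_force: 0.0
```

```bash
python3 -m creep '0.06 0.03 0 0;0.06 0.03 0 0;0.08 0.03 0 0;0.08 0.04 0 0;0 0 0 0'; python3 -m creep '0.07 0.05 0 0;0.07 0.06 0 0;0.06 0.07 0 0;0.05 0.07 0 0;0 0 0 0';python3 -m creep '0.03 0.05 0 0;0.02 0.04 0 0;0.02 0.03 0 0;0 0.02 0 0;0 0 0 0'; python3 - <<'E'
from h import *
v,u=np.mgrid[0:480,0:640]
for n in("top","side"):
    p,d=ctrl.capture(n);C=cloud(n,d,np.c_[u.ravel(),v.ravel()]);s=cv2.cvtColor(p,cv2.COLOR_RGB2HSV)[...,1].ravel()
    P=C[(C[:,0]>440)&(C[:,0]<620)&(C[:,1]>200)&(C[:,1]<353)&(C[:,2]>20)&(C[:,2]<134)&(s>90)]
    print(n,len(P))
    for lo in range(440,620,15):
        q=P[(P[:,0]>=lo)&(P[:,0]<lo+15)]
        if len(q)>3:print(lo+7,q[:,1].min().round(1),q[:,1].max().round(1),q[:,2].max().round())
E
```

```text
time: 21.1
position: [502.8, 285.9, 100.8]
eef_rot: [179.9, -0.1, 87.4]
wrist_force: [-1.0, 0.2, 0.6]
width: 0.4
gripper_force: 0.0
time: 21.6
position: [527.1, 311.3, 100.8]
eef_rot: [179.9, -0.1, 87.5]
wrist_force: [0.1, -0.8, 0.4]
width: 0.3
gripper_force: 0.0
time: 22.1
position: [532.9, 324.2, 100.7]
eef_rot: [180.0, -0.0, 87.5]
wrist_force: [-0.5, 0.2, 0.9]
width: 0.3
gripper_force: 0.0
top 37
492 339.2 351.9 133.0
side 611
462 338.3 352.4 122.0
477 338.8 345.2 99.0
492 336.9 344.3 132.0
507 335.1 342.0 134.0
522 310.5 340.7 133.0
537 310.3 339.4 132.0
552 330.8 336.5 96.0
567 309.6 335.6 112.0
582 309.1 339.3 132.0
597 330.3 339.1 129.0
```

```bash
python3 -m creep '0 0.02 0 0;0 0.02 0 0;0 0 0 0'; python3 -m creep '0 0.02 0 0;0 0.01 0 0;0 0 0 0'
```

```text
time: 22.5
position: [532.8, 327.9, 100.6]
eef_rot: [-180.0, 0.0, 87.5]
wrist_force: [0.3, -1.6, 0.7]
width: 0.5
gripper_force: 0.7
time: 22.8
position: [532.8, 328.0, 100.7]
eef_rot: [-180.0, 0.3, 87.5]
wrist_force: [1.1, -12.1, 4.3]
width: 0.4
gripper_force: 5.8
```

```bash
python3 -m creep '0 -0.1 0 0;0 -0.3 0 0;0 -0.4 0 0;-0.3 -0.1 0.3 0;-0.3 0 0.4 0'; python3 -m creep '-0.2 0 0.3 0;0 0 0 0;0 0 0 0;0 0 0 0'; python3 - <<'E'
from h import *
v,u=np.mgrid[0:480,0:640];I=[]
for n in("top","side"):
    p,d=ctrl.capture(n);C=cloud(n,d,np.c_[u.ravel(),v.ravel()]);s=cv2.cvtColor(p,cv2.COLOR_RGB2HSV)[...,1].ravel()
    P=C[(C[:,0]>440)&(C[:,0]<620)&(C[:,1]>280)&(C[:,1]<350)&(C[:,2]>20)&(C[:,2]<134)&(s>90)]
    print(n,[((lo+7),np.percentile(q[:,1],8).round(1)) for lo in range(455,605,15) if len(q:=P[(P[:,0]>=lo)&(P[:,0]<lo+15)])>3])
    for y in(-488,-413,-353,-233,-218):
        q=C[(C[:,0]>520)&(C[:,0]<570)&(abs(C[:,1]-y)<7)&(C[:,2]>98)&(C[:,2]<200)];print(y,len(q) and (q[:,0].min().round(1),q[:,0].max().round(1),np.percentile(q[:,2],95).round(1)))
    I.append(cv2.resize(p,(400,300)))
cv2.imwrite("pics/c6.png",np.hstack(I)[:,:,::-1])
E
```

```text
time: 23.3
position: [470.8, 238.6, 169.3]
eef_rot: [-179.7, 0.1, 87.3]
wrist_force: [0.2, 0.2, -0.2]
width: 0.5
gripper_force: 0.0
time: 23.7
position: [452.9, 240.9, 199.8]
eef_rot: [-180.0, 0.0, 87.4]
wrist_force: [-0.0, -0.4, -0.7]
width: 0.5
gripper_force: 0.0
top [(582, np.float64(335.6)), (597, np.float64(337.2))]
-488 (np.float64(526.2), np.float64(551.4), np.float64(122.2))
-413 (np.float64(531.9), np.float64(552.0), np.float64(118.4))
-353 (np.float64(534.2), np.float64(555.8), np.float64(118.3))
-233 (np.float64(534.7), np.float64(563.0), np.float64(140.4))
-218 (np.float64(535.6), np.float64(565.8), np.float64(139.4))
side [(462, np.float64(340.6)), (477, np.float64(341.0)), (492, np.float64(339.0)), (537, np.float64(335.7)), (552, np.float64(335.5)), (567, np.float64(318.3)), (582, np.float64(317.7))]
-488 (np.float64(525.7), np.float64(551.6), np.float64(119.9))
-413 (np.float64(532.1), np.float64(553.7), np.float64(117.6))
-353 (np.float64(533.9), np.float64(553.4), np.float64(117.2))
-233 (np.float64(534.2), np.float64(563.7), np.float64(139.2))
-218 (np.float64(536.1), np.float64(563.2), np.float64(137.1))
```

View pics/c6.png

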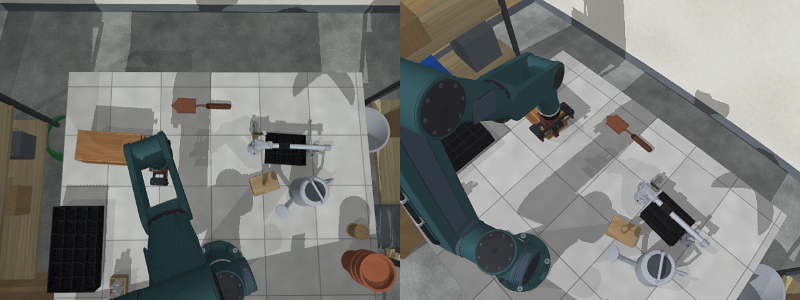

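```bash
python3 -c "
from plant import ctrl
print(ctrl.finish_job())"
```

```text
the job is handed in; nothing more can be done
None
```

The job is handed in at about 24 s of the 69 s allowed, but no verdict came back. By camera and force readings, the bar is seated on the ball with its pipe in the saddle, the lever is pressed to its stop, the flap is shut, and the bystanders look where they were.

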